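Sort the guest's desk: highlighters, chargers and room key

ROBOT

A 6-joint arm with a two-finger parallel gripper is mounted at the origin on the work surface. World frame = base frame: x ahead of the robot, y to its left, z up, the work surface at z = 0. Lengths are in m, angles in rad, forces in N, time in s.
With the tool pointing down it reaches from about 0.35 to 1 m from the base axis. Payload 7.1 kg.
Tool frame: the origin (TCP) lies between the finger pads; the fingertips stand 22 mm ahead of it and the grasp point (between the pads) lies 3 mm ahead of it; z points along the fingers, y is the line along which they close (so a half turn about z gives the same grasp; the last joint's range is limited). The gripper opens to 85 mm and grips with 20 to 120 N. Pads are 22 mm wide; open, the fingers measure 114 mm over their backs; the gripper's body (76 mm by 85 mm) begins 54 mm behind the grasp point. The pads swing forward as they close: fully open they stand 13 mm farther back than shut.
Start: joints at [-1.259, 0.423, 1.63, -0, 1.089, -0.019], TCP at [0.203, -0.591, 0.253] pointing down, gripper open.
Joint ranges: [-3, 3], [-0.9, 2.11], [0.09, 2.58], [-1.31, 4.45], [0.11, 2.69], [-2.54, 2.54]. Speed limits (rad/s): [2.39, 2.39, 3.01, 3.14, 3.14, 3.14].

INTERFACE

Orientations are given as a rotation vector (axis times angle).
In Python, from rig import manip gives the robot as it stands. The module is installed in compiled form; this text tells all that it offers. Calls block until the motion is done:
- manip.move_to(position, orientation): joint-space move of the TCP to a pose.
- manip.servo_line(position, orientation=None, rate=0.15): straight line of the TCP; orientation=None keeps the orientation; rate is the mean speed in m/s.
- manip.set_joints(angles): joint-space move.
- manip.command_gripper(opening, f_grip=None): finger opening in m; f_grip is the grip in N (None keeps the last); returns when the fingers have stopped.
- manip.hold(seconds).
- manip.solve_ik(position, orientation): joint angles nearest the present ones, or None.
- manip.camera(name): name is "scene" or "top" or "wrist"; returns a dict with "image" (480x640x3 uint8, red, green, blue), "fx", "fy", "cx", "cy" (pixels), "cam_to_world" (4x4, takes a point from camera to world coordinates); the wrist camera has in their place "mount" (4x4, takes a point from camera to tool coordinates, whose origin is the TCP and whose axes are the flange's). Camera axes: x right, y down, z forward; pixel columns grow to the right and rows downward; lengths in m; the calibration is good to about 2 mm. A picture is of the moment at which its call begins: read the wrist's pose just before it. There is no depth.
A pose or a line that the arm cannot do raises manip.IKError and nothing moves.
- manip.sign_off(): hands the job in; it is judged then, once.
Readings, each from a call of its own:
- manip.get_time(): time.
- manip.get_joint_positions(): joint angles.
- manip.get_joint_vel(): joint speeds.
- manip.get_tau(): joint torques, N m.
- manip.get_position(): TCP position.
- manip.get_ee_rot(): TCP orientation.
- manip.get_contact_force(): force on the tool from outside, world axes, zero at the start.
- manip.get_torque(): the same for the moment, N m.
- manip.get_width(): finger opening in m.
- manip.get_grip_force(): force on a finger pad.
Only numpy, scipy, OpenCV 4.12 (cv2) and the standard library are available. Lean on these libraries where they do the work, as an engineer would, in place of code of your own. Each camera call takes 0.05 s, during which the arm holds its last target. There are 200 camera calls.

TASK

Tidy what the guest left on the desk: put both highlighters in the dark wooden pen tray, both charger plugs in the grey charger tray, and the room key with its blue tag in the round cork dish. Set each one down flat on the floor of its tray, right side up as it lies now and with none on top of another, and leave the mug and the TV remote where they are.

Things in the scene. Friction and masses are not known exactly. Their poses are not given: they have to be found in the camera images.
- highlighter_yellow: flat yellow highlighter pen with black end, 118 mm long (own x), 24 mm wide (y), 16 mm high; origin at the centre of its underside, cap towards +x. Lies flat on the desk, loose, about 22 g. Grasp across its 24 mm width
- highlighter_pink: flat pink highlighter pen with black end, 118 mm long (own x), 24 mm wide (y), 16 mm high; origin at the centre of its underside, cap towards +x. Lies flat on the desk, loose, about 22 g. Grasp across its 24 mm width
- charger_white: white phone charger plug (wall adapter without cable), loose, about 45 g; body 46 mm (own x) by 30 mm (y) by 26 mm high, origin at the centre of the body's underside; two steel pins stick out 19 mm more from its +x face at half height, so it spans x -23 to +42 mm. Lies flat; grasp the body across its 30 mm width
- charger_black: black phone charger plug (wall adapter without cable), loose, about 45 g; body 46 mm (own x) by 30 mm (y) by 26 mm high, origin at the centre of the body's underside; two steel pins stick out 19 mm more from its +x face at half height, so it spans x -23 to +42 mm. Lies flat; grasp the body across its 30 mm width
- room_key: brass key rigidly joined to a blue tag, loose, about 50 g, lying flat, 88 mm long in all (own x, -44 to +44 mm); origin at the middle of that length, on the underside. The tag is 44 by 26 mm (y), 11 mm high, from x = -44 to 0, so its centre is at x = -22 mm: grasp it there across its 26 mm; the key is the +x half, 3.5 mm thick and up to 22 mm wide
- pen_tray: dark wooden open tray, fixed to the desk: 152 mm (own x) by 132 mm (y) outside, 12 mm high, walls and floor 4 mm thick (inside 144 by 124 mm, floor 4 mm above the origin); origin at the centre of its underside. Room for two highlighters side by side along its x
- charger_tray: grey open tray, fixed to the desk: 126 mm (own x) by 146 mm (y) outside, 18 mm high, walls and floor 4 mm thick (inside 118 by 138 mm, floor 4 mm above the origin); origin at the centre of its underside. Room for two plugs side by side along its x
- key_dish: round cork dish, fixed to the desk: 132 mm across, 14 mm high, wall and floor 4 mm thick (floor at least 120 mm across, 4 mm above the origin); origin at the centre of its underside
- mug: white mug, 76 mm across, 90 mm high, standing loose at the far side beside the trays, handle along its own +y; origin at the centre of its underside. Not to be moved
- tv_remote: black TV remote with round grey buttons, 160 mm (own x) by 40 mm (y), 18 mm high, lying loose between two trays; origin at the centre of its underside. Not to be moved
Things that resemble listed ones, but are neither listed nor needed, are in the scene too. Several things have the shape of the highlighter_pink; the one meant has the colours described above.

How it is judged:
At the end, for the whole second after the job is handed in: All five released, at rest and flat (within 0.15 rad) on the floor of their own tray (underside less than 5 mm above it): highlighters within 35 x 55 mm of the pen tray's centre, chargers within 45 x 58 mm of the charger tray's, the key within 40 mm of the dish's (x of highlighter_yellow in the frame of pen_tray between -0.035 and 0.035 m and y of highlighter_yellow in the frame of pen_tray between -0.055 and 0.055 m and z of highlighter_yellow in the frame of pen_tray between 0 and 0.009 m and angle between each of highlighter_yellow, highlighter_pink, charger_white, charger_black, room_key's own z axis and vertical below 0.15 rad and linear speed of each of highlighter_yellow, highlighter_pink, charger_white, charger_black, room_key below 0.02 m/s and x of highlighter_pink in the frame of pen_tray between -0.035 and 0.035 m and y of highlighter_pink in the frame of pen_tray between -0.055 and 0.055 m and z of highlighter_pink in the frame of pen_tray between 0 and 0.009 m and x of charger_white in the frame of charger_tray between -0.045 and 0.045 m and y of charger_white in the frame of charger_tray between -0.058 and 0.058 m and z of charger_white in the frame of charger_tray between 0 and 0.009 m and x of charger_black in the frame of charger_tray between -0.045 and 0.045 m and y of charger_black in the frame of charger_tray between -0.058 and 0.058 m and z of charger_black in the frame of charger_tray between 0 and 0.009 m and horizontal distance between room_key and key_dish below 0.04 m and z of room_key in the frame of key_dish between 0 and 0.009 m); the robot touches nothing.
It fails at once if the mug is moved more than 30 mm (distance of mug from where it was at the start of the episode above 0.03 m).
It fails at once if the TV remote is moved more than 30 mm (distance of tv_remote from where it was at the start of the episode above 0.03 m).
It also fails if it takes over 128 s, if anything falls off the work surface, if the arm or the gripper's body presses on something with over 40 N, if the wrist force passes 120 N, or if a joint passes its speed limit or range.

## Working session

There is one attempt and no reset: what is moved stays moved. The work goes in short steps, each a Python script; the robot and the scene stay as the last script left them, time stands still between calls to the robot, and variables do not carry over. Pictures are saved under pics/ and viewed, at most 14 in all, crops included, and the job is handed in when it is done.

```bash
mkdir -p pics
python3 - <<'E'
from rig import manip
import cv2,numpy as np
for n in("top","scene"):
    c=manip.camera(n); cv2.imwrite(f"pics/{n}0.png",c["image"][:,:,::-1]); print(n,c["fx"],c["fy"],c["cx"],c["cy"],np.round(c["cam_to_world"],4).tolist())
c=manip.camera("wrist");print(np.round(c["mount"],4).tolist(),c["fx"]);print(manip.get_ee_rot(),manip.get_time())
E
```

```text
top 556.7051333618069 556.7051333618069 313.87300447184924 235.95431228000868 [[-0.0089, -0.9841, 0.1773, 0.3075], [-0.9999, 0.0072, -0.0104, -0.0108], [0.009, -0.1774, -0.9841, 1.1568], [0.0, 0.0, 0.0, 1.0]]
scene 493.1883561992918 493.1883561992918 316.25113810037334 240.32380879442562 [[0.5923, 0.6746, -0.4407, 0.9629], [0.8057, -0.4907, 0.3317, -0.4225], [0.0075, -0.5515, -0.8341, 0.9952], [0.0, 0.0, 0.0, 1.0]]
[[0.0008, -0.9492, -0.3147, 0.0807], [1.0, 0.0006, 0.0009, 0.0006], [-0.0006, -0.3147, 0.9492, -0.1206], [0.0, 0.0, 0.0, 1.0]] 345.73825741425964
[-3.09756825e+00 -5.17131857e-01  2.65005401e-04] 0.15
```

View pics/top0.png

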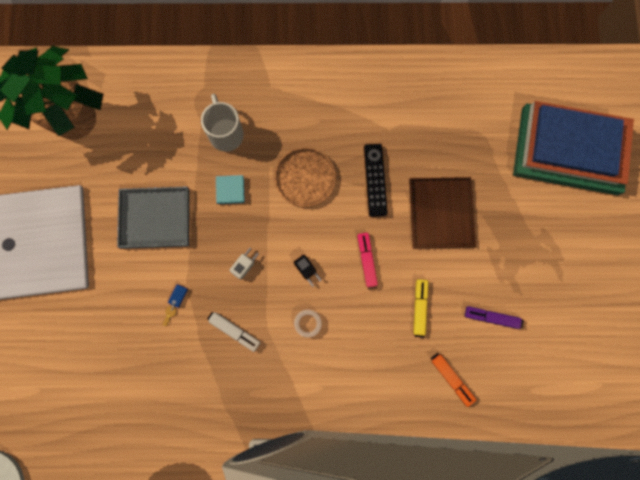

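View pics/scene0.png

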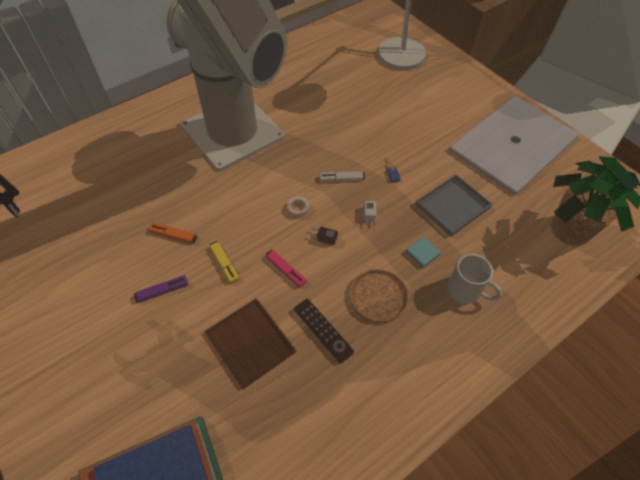

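Top view: yellow pen (421,308), pink (368,260), white plug (243,264), black plug (306,267), key (176,300, blue tag at top), pen tray (443,212), charger tray (154,218), dish (308,178), remote (375,180), mug (221,125). Decoys are the orange, purple and white pens. The scene view agrees with this.

```bash
cat > h.py <<'E'
from rig import manip
import cv2,numpy as np
from scipy.spatial.transform import Rotation as R
def cam(n):
    T=None
    if n=="wrist":
        T=np.eye(4);T[:3,3]=manip.get_position();T[:3,:3]=R.from_rotvec(manip.get_ee_rot()).as_matrix()
    c=manip.camera(n); c["T"]=c["cam_to_world"] if T is None else T@c["mount"]; c["hsv"]=cv2.cvtColor(c["image"],cv2.COLOR_RGB2HSV); return c
def ray(c,uv,z):
    uv=np.atleast_2d(uv); d=np.c_[(uv[:,0]-c["cx"])/c["fx"],(uv[:,1]-c["cy"])/c["fy"],np.ones(len(uv))]@c["T"][:3,:3].T
    o=c["T"][:3,3]; return (o+d*((z-o[2])/d[:,2])[:,None])[:,:2]
def proj(c,p):
    q=np.linalg.inv(c["T"])@np.r_[p,1]; return np.array([c["cx"]+c["fx"]*q[0]/q[2],c["cy"]+c["fy"]*q[1]/q[2]])
def rect(c,mask,near,z,rad):
    """rect (centre,long,short,yaw of long side) of masked pixels within rad m of near on plane z"""
    v,u=np.nonzero(mask); P=ray(c,np.c_[u,v],z); P=P[np.hypot(*(P-near).T)<rad]
    (cx,cy),(w,h),a=cv2.minAreaRect((P*1000).astype(np.float32)); a=np.radians(a)
    if h>w: w,h,a=h,w,a+np.pi/2
    return np.array([cx,cy])/1000,w,h,(a+np.pi/2)%np.pi-np.pi/2,len(P),P.mean(0)
def M(c,lo,hi): return cv2.inRange(c["hsv"],np.array(lo),np.array(hi))
HSV=dict(yellow=((22,120,90),(36,255,255)),pink=((160,110,90),(179,255,255)),white=((0,0,120),(179,70,255)),
 black=((0,0,0),(179,255,65)),blue=((100,110,40),(130,255,255)),pen_tray=((0,0,0),(179,255,95)),charger_tray=((0,0,40),(179,90,150)),brass=((18,120,60),(30,255,255)))
E
python3 - <<'E'
from h import *
c=cam("top")
for n,k,uv,z,r in [("yellow","yellow",(421,308),.012,.075),("pink","pink",(368,260),.012,.075),("white","white",(243,264),.02,.05),("black","black",(306,267),.02,.04),("key","blue",(178,296),.008,.05),("pen","pen_tray",(443,212),.012,.115),("chg","charger_tray",(154,218),.018,.115)]:
    p=ray(c,uv,z)[0]; e=rect(c,M(c,*HSV[k]),p,z,r); print(n,p.round(3),e[0].round(3),np.round(e[1:4],2),e[4],e[5].round(3))
print("dish",ray(c,(308,178.5),.014))
im=c["image"][140:360,100:500,::-1]; cv2.imwrite("pics/crop.png",cv2.resize(im,(800,440),interpolation=cv2.INTER_CUBIC))
for uv in [(421,308),(421,285),(443,212),(154,218),(306,267),(243,264),(176,300),(170,318),(368,260)]: print(uv,c["hsv"][uv[1],uv[0]])
E
```

```text
yellow [ 0.362 -0.241] [ 0.364 -0.24 ] [ 1.1333e+02  2.3410e+01 -1.0000e-01] 610 [ 0.363 -0.239]
pink [ 0.462 -0.135] [ 0.464 -0.132] [113.09  24.13   0.14] 583 [ 0.464 -0.133]
white [0.455 0.123] [0.456 0.124] [55.28 27.6  -0.66] 233 [0.452 0.126]
black [ 0.448 -0.006] [ 0.449 -0.004] [44.42 28.21  0.61] 221 [ 0.446 -0.006]
key [0.391 0.257] [0.392 0.258] [38.79 21.46 -0.44] 182 [0.394 0.257]
pen [ 0.563 -0.296] [ 0.563 -0.296] [1.5186e+02 1.3628e+02 1.0000e-02] 4416 [ 0.563 -0.295]
chg [0.553 0.31 ] [0.556 0.313] [147.16 127.99  -1.54] 4182 [0.555 0.312]
dish [[ 0.63760745 -0.01156001]]
(421, 308) [ 24 201 223]
(421, 285) [ 23 194 133]
(443, 212) [ 10 173  84]
(154, 218) [ 27  23 100]
(306, 267) [ 0 36 57]
(243, 264) [ 19  52 183]
(176, 300) [108 146 110]
(170, 318) [ 16 161 141]
(368, 260) [173 193 215]
```

View pics/crop.png

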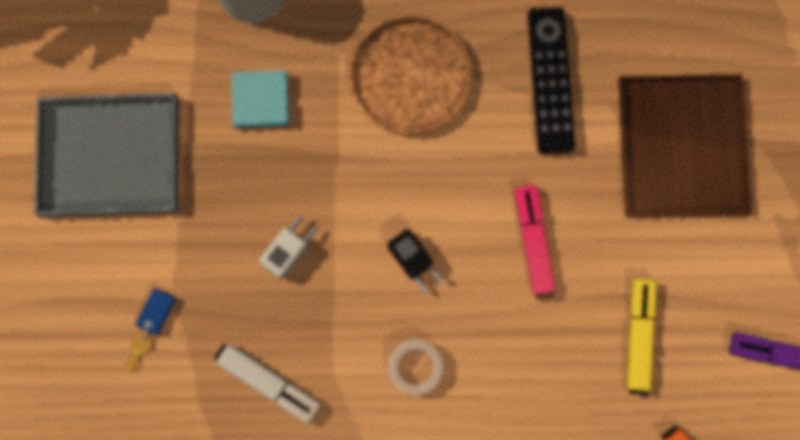

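```bash
cat >> h.py <<'E'
HOV=.16
def rot(a): return (R.from_euler('z',a)*R.from_euler('x',np.pi)).as_rotvec()
def pickyaw(xy,a,xy2,a2):
    """choose the half turn of pick and place yaw (kept the same) with the wrist joint least turned"""
    best=None
    for k in (0,np.pi):
        q=[manip.solve_ik([*p,HOV],rot(b+k)) for p,b in ((xy,a),(xy2,a2))]
        if any(x is None for x in q): continue
        s=max(abs(x[5]) for x in q)
        if best is None or s<best[0]: best=(s,k)
    print("yaw choice",best); return best[1]
def hover(xy,a,w=.055):
    manip.move_to([*xy,HOV],rot(a)); manip.command_gripper(w,30)
def pick(xy,a,z):
    manip.servo_line([*xy,HOV],rot(a)); manip.servo_line([*xy,z],rate=.12); manip.command_gripper(.0,30)
    print("grip",manip.get_width(),manip.get_grip_force()); manip.servo_line([*xy,HOV],rate=.2); print("lifted",manip.get_width())
def place(xy,a,z,w=.042):
    manip.move_to([*xy,HOV],rot(a)); manip.servo_line([*xy,z+.03],rate=.2); manip.servo_line([*xy,z],rate=.05)
    print("F",np.round(manip.get_contact_force(),1)); manip.command_gripper(w); manip.servo_line([*xy,HOV],rate=.2); print("t",manip.get_time())
def tray(c,yaw,x,y): return np.array(c)+[x*np.cos(yaw)-y*np.sin(yaw),x*np.sin(yaw)+y*np.cos(yaw)]
PEN=((.563,-.296),.01); CHG=((.555,.312),.03); DISH=(.638,-.0115)
E
python3 - <<'E'
from h import *
xy=(.464,-.132); t=tray(*PEN,0,.026); k=pickyaw(xy,.14,t,.01); print(k)
hover(xy,.14+k); print(manip.get_time())
c=cam("wrist"); cv2.imwrite("pics/w1.png",c["image"][:,:,::-1]); e=rect(c,M(c,*HSV["pink"]),xy,.012,.08); print(e)
E
```

```text
yaw choice (np.float64(1.1289653347385116), 0)
0
2.55
(array([ 0.46328354, -0.13370297]), 114.29046630859375, 23.542577743530273, np.float64(0.15433899024644582), 3616, array([ 0.46519767, -0.13333818]))
```

View pics/w1.png

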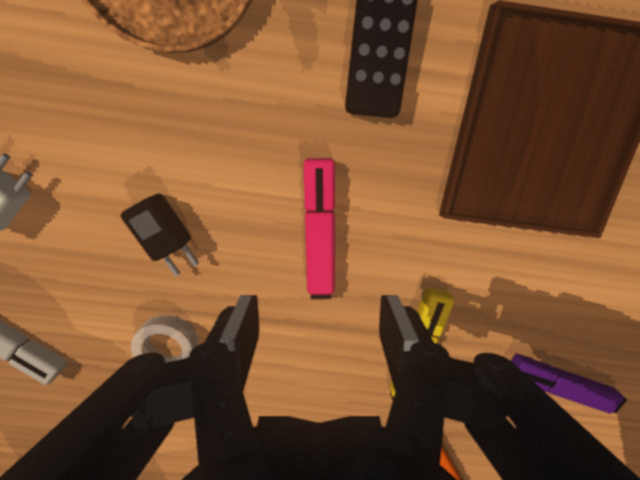

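Wrist view: the pink pen is at (319,228), centred between the fingers and unobstructed. The wrist estimate agrees with the top view to within 2 mm. I'll pick and place it now.

Run:
```python
from h import *
t=tray(*PEN,0,.026)
pick((.4625,-.1335),.15,.025); place(t,.01,.0305)
c=cam("wrist"); cv2.imwrite("pics/w2.png",c["image"][:,:,::-1]); print(rect(c,M(c,*HSV["pink"]),t,.016,.09))
```

```text
grip 0.02313636282009762 29.900482892990112
lifted 0.02288345706271423
F [ 0.6  0.  -0.3]
t 8.5667
(array([ 0.56319324, -0.27066135]), 115.16883850097656, 25.103899002075195, np.float64(0.01068563218772578), 4108, array([ 0.56515008, -0.27057017]))
```

View pics/w2.png

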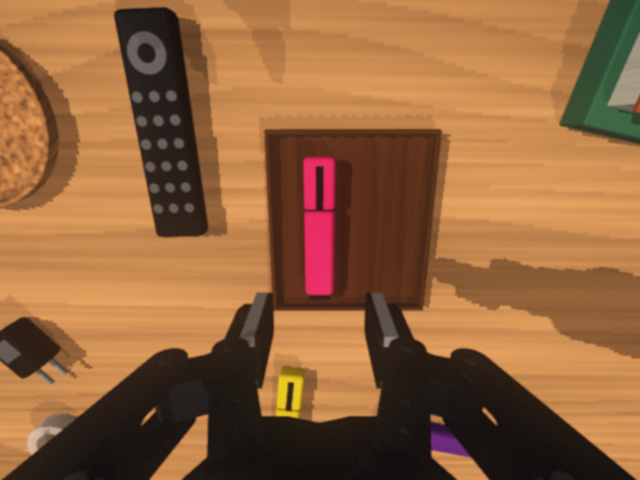

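The pink pen lies flat in the left half of the pen tray at (319,227). The yellow pen comes next, then near looks at the plugs and the key.

Run:
```python
from h import *
xy=np.array((.363,-.240)); t=tray(*PEN,0,-.026); k=pickyaw(xy,-.1,t,.01)
hover(xy,-.1+k); c=cam("wrist"); e=rect(c,M(c,*HSV["yellow"]),xy,.012,.08); print(e)
assert np.hypot(*(e[0]-xy))<.008 and abs(e[3]+.1)<.1
pick(e[0]-[.001,0],e[3]+k,.025); place(t,.01+k,.0305)
c=cam("wrist"); print(rect(c,M(c,*HSV["yellow"]),t,.016,.09))
# survey between chargers and key
manip.command_gripper(.055); xy=(.452,.124); hover(xy,-.66)
c=cam("wrist"); cv2.imwrite("pics/w3.png",c["image"][:,:,::-1]); print(manip.get_joint_positions()[5],manip.get_time())
for n,k2,p,z,r in [("white","white",xy,.02,.045),("black","black",(.447,-.005),.02,.04),("key","blue",(.393,.257),.008,.04)]: print(n,rect(c,M(c,*HSV[k2]),p,z,r))
```

```text
yaw choice (np.float64(1.0592684683157678), 0)
(array([ 0.36459991, -0.24051707]), 113.01214599609375, 22.683311462402344, np.float64(-0.086429164752996), 3400, array([ 0.36546619, -0.24080345]))
grip 0.023118738464399213 29.575533270835876
lifted 0.02299812698374603
F [0.6 0.7 0.1]
t 15.8917
(array([ 0.56417682, -0.32258524]), 114.26447296142578, 23.83983612060547, np.float64(0.004261871776764625), 3800, array([ 0.56555967, -0.3224657 ]))
2.4730106570067285 18.175
white (array([0.45818829, 0.12127138]), 66.22200775146484, 28.59222412109375, np.float64(-0.6462061848116942), 1642, array([0.45488133, 0.12357718]))
black (array([ 0.44978815, -0.00295152]), 50.8117561340332, 30.291702270507812, np.float64(0.6191488010316251), 2457, array([ 0.44853417, -0.00360658]))
key (array([0.38147226, 0.25639905]), 24.701831817626953, 9.449150085449219, np.float64(-0.5489876889554335), 142, array([0.37993104, 0.25626673]))
```

View pics/w3.png

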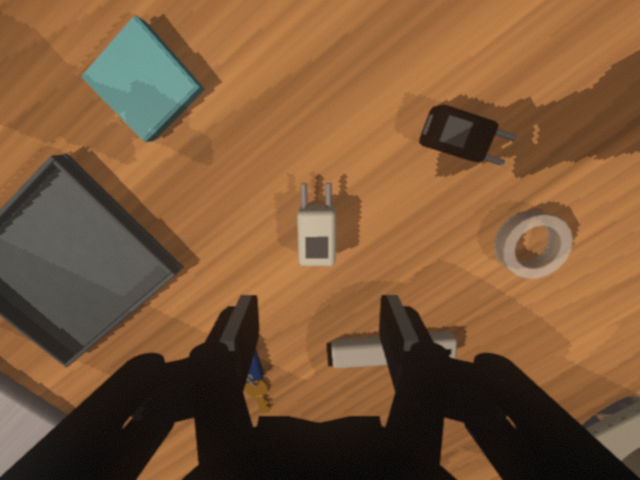

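The near view shows the white plug body at (317,237) with its pins up, and the black plug at (458,134). The yellow pen is down in its tray.

Run:
```python
from h import *
c=cam("wrist"); p=ray(c,(317,238),.023)[0]; print(p)
p=(p+[.4502,.1273])/2; a=-.65
t=tray(*CHG,-.01,-.034); k=pickyaw(p,a,t,CHG[1])
manip.move_to([*p,HOV],rot(a+k)); pick(p,a+k,.026); place(t,CHG[1]+k,.0315,.045)
xy=np.array((.4475,-.0045)); a=.62-np.pi; t2=tray(*CHG,.01,.034); k=pickyaw(xy,a,t2,CHG[1]-np.pi)
hover(xy,a+k); c=cam("wrist"); cv2.imwrite("pics/w4.png",c["image"][:,:,::-1]); print(rect(c,M(c,*HSV["black"]),xy,.02,.04),manip.get_time())
```

```text
[0.45049686 0.12597266]
yaw choice (np.float64(1.149708590642186), 3.141592653589793)
grip 0.029620610704924666 30.186363458633423
lifted 0.02913592376967889
F [ 0.6 -0.1 -0.3]
t 26.7833
yaw choice (np.float64(2.073468854957902), 3.141592653589793)
(array([ 0.44952933, -0.00352459]), 49.24867248535156, 29.39542579650879, np.float64(0.6212966404507738), 1665, array([ 0.44931575, -0.00380535])) 28.8833
```

View pics/w4.png

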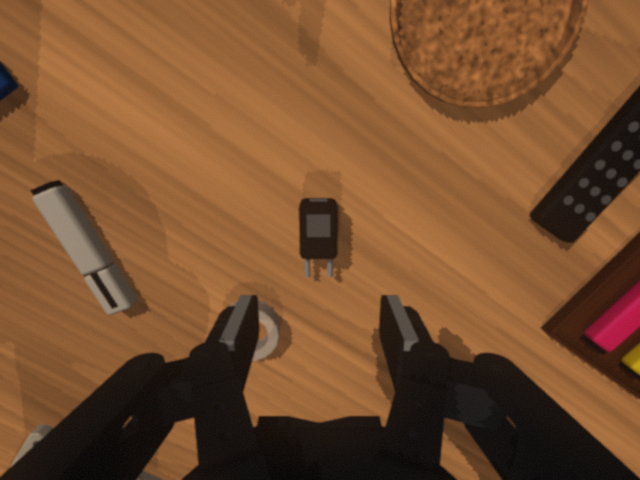

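The black plug is centred at (319,229). I'll pick it, then hover over the key.

Run:
```python
from h import *
c=cam("wrist"); p=ray(c,(319,229),.023)[0]; print(p); p=(p+[.4495,-.0035])/2
t2=tray(*CHG,.01,.034); manip.move_to([*p,HOV],rot(.62)); pick(p,.62,.026); place(t2,CHG[1],.0315,.045)
c=cam("wrist"); cv2.imwrite("pics/w5.png",c["image"][:,:,::-1])
xy=np.array((.393,.257)); a=-.45+np.pi
for b in np.arange(-3,3.2,.5):   # place yaw free
    q=[manip.solve_ik([*np.array(DISH)-.022*np.array([np.cos(b),np.sin(b)]),HOV],rot(b+k)) for k in (0,np.pi)]; print(b,[None if x is None else round(x[5],2) for x in q])
hover(xy,-.45); c=cam("wrist"); print(manip.get_joint_positions()[5],manip.get_time()); cv2.imwrite("pics/w6.png",c["image"][:,:,::-1]); print(rect(c,M(c,*HSV["blue"]),xy,.009,.045))
```

```text
[ 0.45104913 -0.00296128]
grip 0.029723676055478102 30.062306821346283
lifted 0.029112865639238625
F [ 0.1  0.5 -0.4]
t 35.7167
-3.0 [np.float64(-1.74), np.float64(1.4)]
-2.5 [np.float64(-2.23), np.float64(0.91)]
-2.0 [None, np.float64(0.42)]
-1.5 [None, np.float64(-0.07)]
-1.0 [None, np.float64(-0.58)]
-0.5 [np.float64(2.05), np.float64(-1.09)]
0.0 [np.float64(1.53), np.float64(-1.61)]
0.5 [np.float64(1.02), np.float64(-2.13)]
1.0 [np.float64(0.5), None]
1.5 [np.float64(-0.0), None]
2.0 [np.float64(-0.5), None]
2.5 [np.float64(-0.98), np.float64(2.16)]
3.0 [np.float64(-1.47), np.float64(1.67)]Traceback (most recent call last):
  File "<stdin>", line 8, in <module>
  File "h.py", line 35, in hover
    manip.move_to([*xy,HOV],rot(a)); manip.command_gripper(w,30)
    ~~~~~~~~~~~~~^^^^^^^^^^^^^^^^^^
rig.IKError: the arm cannot take that pose within its joint ranges
```

View pics/w5.png

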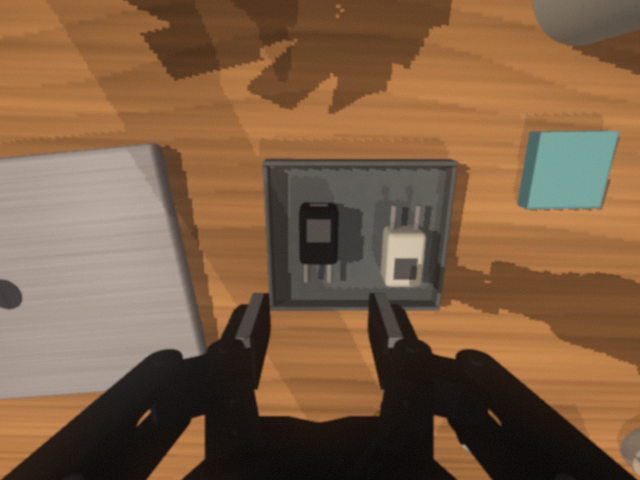

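Both plugs sit flat in the charger tray: black at (318,233), white at (405,256). The key needs the other half turn of the wrist.

Run:
```python
from h import *
xy=np.array((.393,.257)); hover(xy,-.45+np.pi); c=cam("wrist"); print(manip.get_joint_positions()[5],manip.get_time()); cv2.imwrite("pics/w6.png",c["image"][:,:,::-1]); print(rect(c,M(c,*HSV["blue"]),xy,.009,.045))
```

```text
-0.5668950467688985 38.3333
(array([0.39194012, 0.25907736]), 40.20762634277344, 22.766510009765625, np.float64(-0.4345332145241798), 1149, array([0.39349551, 0.25861823]))
```

View pics/w6.png

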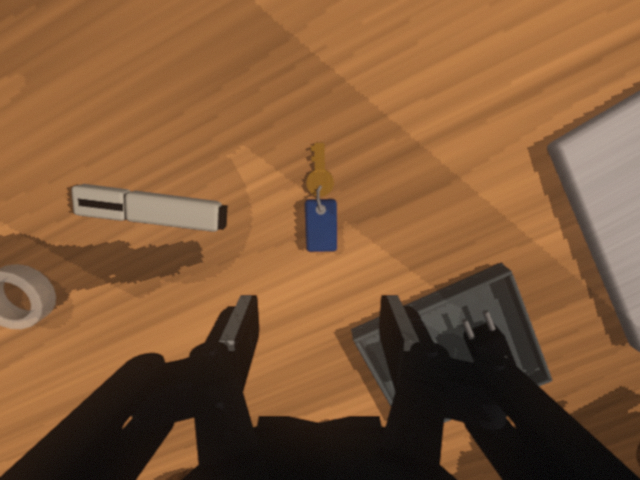

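The blue tag is centred at (321,225) with the brass key ahead of it. I'll pick it by the tag and set it in the dish.

Run:
```python
from h import *
c=cam("wrist"); p=ray(c,(321.5,225),.010)[0]; print(p); a=-.435+np.pi
pick(p,a,.0235); b=2.2; u=np.array([np.cos(b),np.sin(b)])
place(np.array(DISH)-.022*u,b,.0285)
c=cam("wrist"); cv2.imwrite("pics/w7.png",c["image"][:,:,::-1]); print(rect(c,M(c,*HSV["blue"]),np.array(DISH)-.022*u,.013,.05),np.array(DISH)-.022*u)
q=manip.get_joint_positions(); manip.move_to([.40,-.05,.30],rot(1.5))
c=cam("top"); cv2.imwrite("pics/top1.png",c["image"][:,:,::-1])
```

```text
[0.39100248 0.25989158]
grip 0.025303693952577186 29.556760489940643
lifted 0.025209793679048218
F [-3.6  0.4  4.5]
t 45.0917
(array([ 0.65047034, -0.03025471]), 41.508026123046875, 22.74490737915039, np.float64(-0.9278265484979213), 1275, array([ 0.65137649, -0.03099484])) [ 0.65094702 -0.02928692]
```

View pics/w7.png

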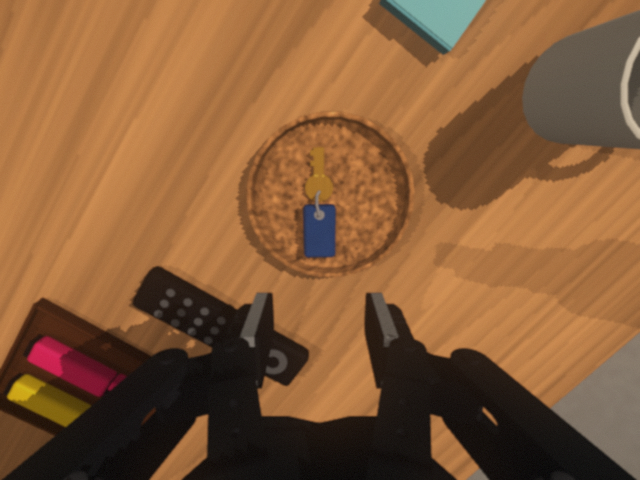

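View pics/top1.png

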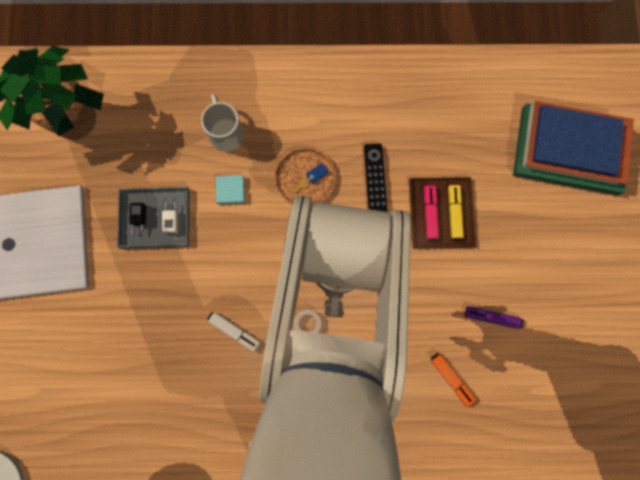

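The key lies flat in the dish (tag (319,231) in the wrist view). Both pens and both plugs are in their trays. The mug (221,125) and the remote (375,180) have not moved.

```bash
python3 -c "
from rig import manip
manip.hold(.5); print(manip.sign_off(), manip.get_time())"
```

```text
the job is handed in; nothing more can be done
the job is handed in; nothing more can be done
```

The job is handed in: both highlighters, both plugs and the key were flat in their own trays in the last pictures, the mug and remote looked unmoved, and no verdict came back at sign-off.

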